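# Walk the tube block round to the reader fence

### The arm

A 6-joint arm with a two-finger parallel gripper is mounted at the origin on the work surface. World frame = base frame: x ahead of the robot, y to its left, z up, the work surface at z = 0. Lengths are in m, angles in rad, forces in N, time in s.
With the tool pointing down it reaches from about 0.275 to 1 m from the base axis. Payload 8.4 kg.
Tool frame: the origin (TCP) lies on the centre line of the jaws, within the pads' length; the fingertips stand 17 mm ahead of it and the grasp point (between the pads) lies 2 mm behind it (bot.tcp_to_tips is the z of the fingertips in the tool frame, in m); z points along the fingers, y is the line along which they close (so a half turn about z gives the same grasp; the last joint's range is limited). The gripper opens to 85 mm and grips with 20 to 120 N. Pads are 22 mm wide; open, the fingers measure 114 mm over their backs; the gripper's body (76 mm by 85 mm) begins 54 mm behind the grasp point. The pads swing forward as they close: fully open they stand 13 mm farther back than shut.
Start: joints at [-1.24, 0.353, 1.633, -0, 1.155, -0.002], TCP at [0.204, -0.591, 0.248] pointing down, gripper open.
Joint ranges: [-2.63, 2.63], [-0.92, 2.1], [0.06, 2.66], [-1.3, 4.44], [0, 2.69], [-3.02, 3.02]. Speed limits (rad/s): [2.22, 2.22, 2.79, 3.14, 3.14, 3.14].

### API

Orientations are given as a unit quaternion [x, y, z, w].
In Python, from workcell import bot, hand, kinematics, get_obs, vision, hand_in gives the robot as it stands. The module is installed in compiled form; this text tells all that it offers. Calls block until the motion is done:
- bot.reach(position, orientation): joint-space move of the TCP to a pose.
- bot.servo_line(position, ori=None, velocity=0.15): straight line of the TCP; ori=None keeps the orientation; velocity is the mean speed in m/s.
- bot.goto_joints(angles): joint-space move.
- hand.move_gripper(opening, strength=None): finger opening in m; strength is the grip in N (None keeps the last); returns when the fingers have stopped.
- bot.dwell(seconds).
- kinematics.solve_ik(position, orientation): joint angles nearest the present ones, or None.
- get_obs(): the state.
- vision.read_camera(name): name is "scene" or "top"; returns a dict with "frame" (384x512x3 uint8, red, green, blue), "intrinsics" (3x3 intrinsics, pixels), "view" (4x4, takes a point from world to camera coordinates). Camera axes: x right, y down, z forward; pixel columns grow to the right and rows downward; lengths in m; the calibration is good to about 2 mm. A picture is of the moment at which its call begins. There is no depth.
A pose or a line that the arm cannot do raises bot.IKError and nothing moves.
- hand_in(): hands the job in; it is judged then, once.
The state is a dict: "time_s": time; "joint_pos": joint angles; "joint_vel": joint speeds; "joint_efforts": joint torques, N m; "position": TCP position; "orientation": TCP orientation; "wrist_force": force on the tool from outside, world axes, zero at the start; "ft_torque": the same for the moment, N m; "gripper_width": finger opening in m; "grip_force": force on a finger pad.
Only numpy, scipy, OpenCV 4.12 (cv2) and the standard library are available. Lean on these libraries where they do the work, as an engineer would, in place of code of your own. Each camera call takes 0.05 s, during which the arm holds its last target. There are 200 camera calls.

### The job

The heavy aluminium tube block stands askew in front of the reader's low steel fence. Without gripping or lifting it, walk it round by pushing at its corners in turn with the fingers until one of its long sides faces the fence squarely, still a finger's breadth clear of it; then push it up flat against the fence, with its middle at the middle of the fence, where the black reader stands. Leave the things around it alone.

Things in the scene. Friction and masses are not known exactly. Their poses are not given: they have to be found in the camera images.
- block: Aluminium block, 4 x 6 tube wells drawn on top; 88 (its x) x 130 (its y) x 45 mm high, ~0.85 kg, loose, on four small pads (at x +-28, y +-40 mm), wider than the jaws. Origin: centre of its underside, z up. Its long sides (faces x = +-44 mm) are alike: either may face the fence. Slides when pushed, does not tip if pushed below 25 mm. Starts turned 40 to 90 degrees from square, either way.
- fence: Low straight steel fence, 240 mm long (its y), 12 thick, 30 high, fixed. Origin: on the bench at mid-length of its working face, which is the plane x = 0; x points into the fence, away from the block; z up. Behind it, up to x = 57 mm, a flat foot and at mid-length the black reader housing, 60 mm wide, 60 high. The block's centre starts 115 to 140 mm before the face, within 40 mm of its middle.
- bottle: Bystander: white plastic reagent bottle, 54 mm wide, 105 mm high, standing loose near the fence's +y end. Origin: centre of its underside.
- jar: Bystander: small amber jar with white cap, 42 mm wide, 50 mm high, standing loose. Origin: centre of its underside.
- driver: Bystander: screwdriver with orange handle, 170 mm long, lying loose on the bench. Origin: on its underside near mid-length.
- carton: Bystander: open white paper-board box, 70 x 90 x 45 mm, standing loose. Origin: centre of its underside.
Mind the look-alikes: they are no part of the job. There is more than one size of the fence; the one meant has the size given above.

How it is judged:
On the way:
1. the block is turned square to the fence (long side within 10 degrees) while clear of it (angle between the y axis of block and the y axis of fence, either way round below 0.175 rad and x of block in the frame of fence below -0.05 m and contact force between block and fence below 0.5 N), for 0.2 s.
At the end, for the whole second after the job is handed in: The block stands at rest on the bench, a long side against the fence (parallel within 3 degrees, gap under 4 mm), its middle within 20 mm of the fence's middle (angle between the y axis of block and the y axis of fence, either way round below 0.05 rad and x of block in the frame of fence between -0.048 and -0.04 m and y of block in the frame of fence between -0.02 and 0.02 m and height (world z) of block below 0.003 m and angle between block's own z axis and vertical below 0.05 rad and linear speed of block below 0.01 m/s); the robot touches nothing.
It fails at once if the block is lifted or carried (height (world z) of block above 0.008 m).
It fails at once if the block is tipped (angle between block's own z axis and vertical above 0.2 rad).
It fails at once if a bystander is disturbed (distance of any of bottle, jar, driver, carton from where it was at the start of the episode above 0.02 m).
It also fails if it takes over 72 s, if anything falls off the work surface, if the arm or the gripper's body presses on something with over 40 N, if the wrist force passes 120 N, or if a joint passes its speed limit or range.

## Working session

There is one attempt and no reset: what is moved stays moved. The work goes in short steps, each a Python script; the robot and the scene stay as the last script left them, time stands still between calls to the robot, and variables do not carry over. Pictures are saved under pics/ and viewed, at most 10 in all, crops included, and the job is handed in when it is done.

```bash
mkdir -p pics; python3 - <<'E'
from workcell import *
import cv2,numpy as np
for n in("top","scene"):
    d=vision.read_camera(n); cv2.imwrite(f"pics/{n}0.png",cv2.resize(d["frame"][:,:,::-1],(800,600),interpolation=cv2.INTER_CUBIC))
    print(n,d["intrinsics"].round(1).tolist(),d["view"].round(4).tolist())
o=get_obs();print(o["time_s"],o["orientation"],o["gripper_width"],bot.tcp_to_tips)
E
```

```text
top [[401.8, 0.0, 255.4], [0.0, 401.8, 190.5], [0.0, 0.0, 1.0]] [[-0.0273, -0.9996, -0.0073, 0.0371], [-0.9962, 0.0278, -0.0827, 0.4941], [0.0828, 0.005, -0.9966, 1.0473], [0.0, 0.0, 0.0, 1.0]]
scene [[349.6, 0.0, 253.5], [0.0, 349.6, 200.3], [0.0, 0.0, 1.0]] [[-0.7002, 0.7137, -0.0168, 0.3113], [0.5733, 0.5482, -0.6089, -0.2741], [-0.4254, -0.436, -0.7931, 1.1771], [0.0, 0.0, 0.0, 1.0]]
0.1 [ 9.86193709e-01  1.65594679e-01 -9.28583725e-05 -6.01883815e-04] 0.08524895807243696 0.017
```

View pics/top0.png

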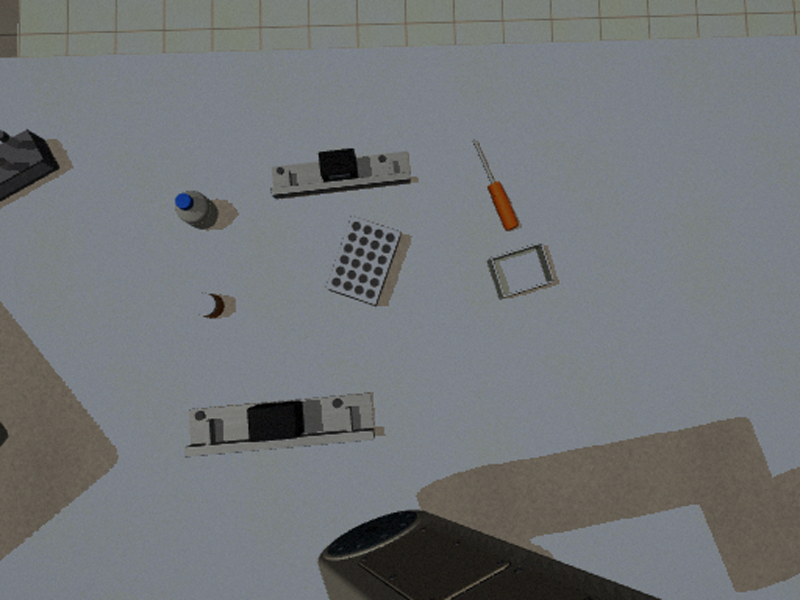

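View pics/scene0.png

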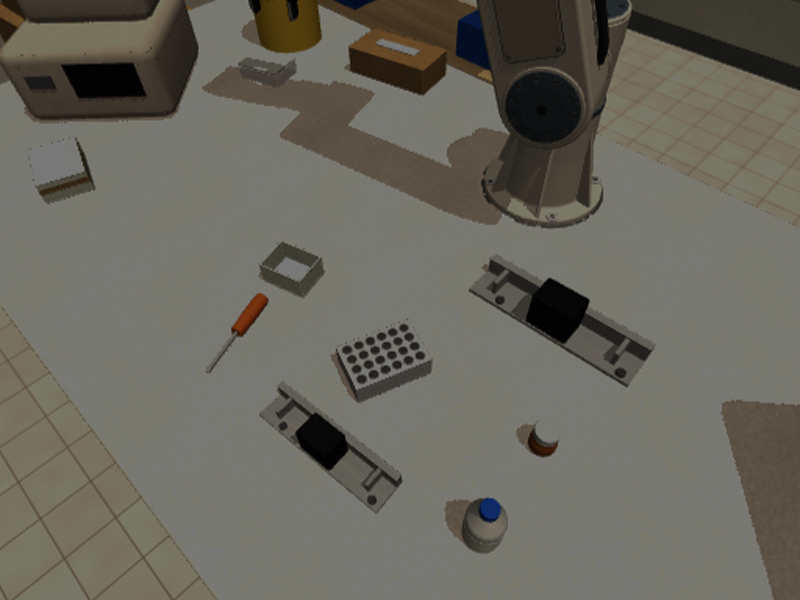

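The top view shows two candidate fences. The far one runs (272,190)–(411,180) and is about 139 px, or 0.23 m. The near one runs (186,450)–(375,430), about 0.30 m, so it is the decoy. The block is at (365,260), with no other block like it. Bystanders: bottle (197,210), jar (212,305), driver (500,195), carton (522,270). I choose the far fence and check it in a close crop.

```bash
cat > h.py <<'E'
from workcell import *
import cv2,numpy as np
def px2w(d,uv,z):
    "original pixel -> world point at height z"
    V=d["view"];R=V[:3,:3];t=V[:3,3]
    r=R.T@np.linalg.solve(d["intrinsics"],[uv[0],uv[1],1.]);c=-R.T@t
    return c+r*(z-c[2])/r[2]
def w2px(d,p):
    q=d["view"][:3,:3]@np.asarray(p)+d["view"][:3,3];q=d["intrinsics"]@q
    return q[:2]/q[2]
E
python3 - <<'E'
from h import *
d=vision.read_camera("top");f=d["frame"][85:205,160:280,::-1]
f=np.clip(f*1.6,0,255).astype(np.uint8)
cv2.imwrite("pics/crop1.png",cv2.resize(f,(600,600),interpolation=cv2.INTER_CUBIC))
E
```

```text
(no output)
```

View pics/crop1.png

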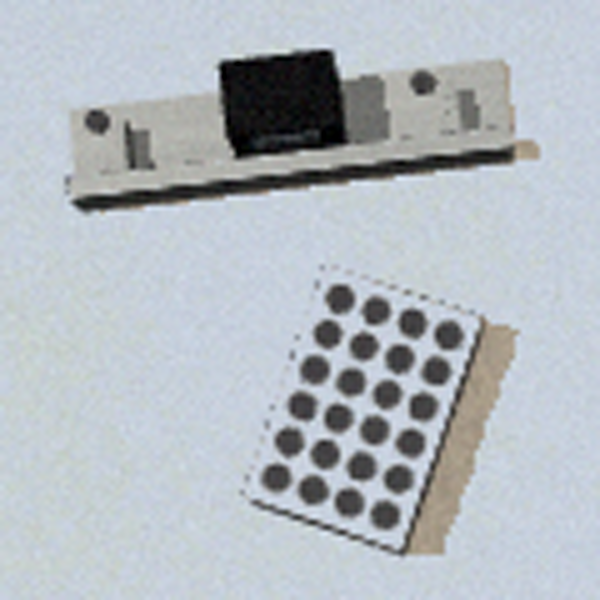

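The crop shows the fence's dark working face, upper edge (72,197)–(513,150) and lower edge (85,211)–(513,161). The reader is at (285,100). The block's top corners are about (322,265), (482,318), (405,553), (243,495), and its 24 dark wells will serve for tracking.

```bash
cat >> h.py <<'E'
def block(d,guess,rad=0.11):
    "pose (x,y,yaw of long axis) from the wells on top; None if not all seen"
    g=cv2.cvtColor(d["frame"],cv2.COLOR_RGB2GRAY);g=cv2.resize(g,None,fx=4,fy=4,interpolation=cv2.INTER_CUBIC)
    ref=np.percentile(g,60)
    b=(g<0.62*ref).astype(np.uint8)
    n,_,st,ce=cv2.connectedComponentsWithStats(b,connectivity=4)
    P=[]
    for s,c in zip(st[1:],ce[1:]):
        if 120<s[4]<800 and max(s[2],s[3])<1.7*min(s[2],s[3]):
            w=px2w(d,(c+.5)/4-.5,.045)
            if np.hypot(*(w[:2]-guess[:2]))<rad: P.append(w[:2])
    P=np.array(P)
    if len(P)<20: print("wells",len(P)); 
    if len(P)<8: return None
    (c,wh,a)=cv2.minAreaRect(P.astype(np.float32))
    m=P.mean(0);u,s,v=np.linalg.svd(P-m);ax=v[0]*np.sign(v[0][1])
    return m[0],m[1],np.arctan2(ax[1],ax[0]),len(P),sorted(wh)
E
python3 - <<'E'
from h import *
d=vision.read_camera("top")
C=lambda u,v:((u+.5)/5-.5+160,(v+.5)/5-.5+85)
for z,a,b in((.03,(72,197),(513,150)),(.0,(85,211),(513,161))):
    A=px2w(d,C(*a),z);B=px2w(d,C(*b),z);t=A-B
    print(A,B,np.linalg.norm(t),np.degrees(np.arctan2(t[1],t[0])),(A+B)/2)
for c in((322,265),(482,318),(405,553),(243,495)):print(px2w(d,C(*c),.045))
g=px2w(d,C(363,408),.045);print(block(d,g))
for n,p,z in(("bottle",(197,212),.05),("jar",(214,305),.03),("drv tip",(475,141),0),("drv end",(512,229),.02),("carton1",(490,262),.045),("c2",(541,246),.045),("c3",(552,280),0.045),("c4",(500,297),.045)):
    print(n,px2w(d,(p[0]*.64,p[1]*.64),z))
E
```

```text
[0.67853979 0.23623714 0.03      ] [ 6.97254027e-01 -3.27217135e-04  3.00000000e-02] 0.23730342647001798 94.52315897066303 [0.68789691 0.11795496 0.03      ]
[0.67823588 0.23536827 0.        ] [ 6.99357422e-01 -6.72737667e-04  0.00000000e+00] 0.23698413036242855 95.1133503966428 [0.68879665 0.11734777 0.        ]
[0.63448476 0.10200721 0.045     ]
[0.60389585 0.01874067 0.045     ]
[0.48161594 0.06207288 0.045     ]
[0.51422022 0.14566944 0.045     ]
(np.float64(0.5591109474849801), np.float64(0.08242079491509673), np.float64(2.7804476824015105), 24, [0.06028682738542557, 0.0999719575047493])
bottle [0.64589983 0.35813707 0.05      ]
jar [0.49029831 0.3360512  0.03      ]
drv tip [ 0.7707539  -0.11829895  0.        ]
drv end [ 0.60758496 -0.17340872  0.02      ]
carton1 [ 0.54821453 -0.1299295   0.045     ]
c2 [ 0.57273728 -0.21607093  0.045     ]
c3 [ 0.51514292 -0.23170373  0.045     ]
c4 [ 0.48920179 -0.14421079  0.045     ]
```

```bash
cat >> h.py <<'E'
from scipy.spatial.transform import Rotation as Ro
FM=np.array([.688,.1177]);FY=np.radians(4.8)   # fence middle, direction of its x
ex=np.array([np.cos(FY),np.sin(FY)]);ey=np.array([-ex[1],ex[0]])
def ori(phi,flip=False):
    "tool down, tool x (or -x) along phi"
    if flip: phi=phi+np.pi
    return (Ro.from_euler('z',phi)*Ro.from_euler('x',np.pi)).as_quat()
def fence(p): return np.array([ex@(np.array(p[:2])-FM),ey@(np.array(p[:2])-FM),np.degrees(p[2]-FY-np.pi/2)])
E
python3 - <<'E'
from h import *
ds=vision.read_camera("scene");dt=vision.read_camera("top")
print(block(dt,(.559,.082)),block(ds,(.559,.082)))
p=block(dt,(.559,.082));print(fence(p))
a=-np.array([np.cos(p[2]),np.sin(p[2])]);n=np.array([a[1],-a[0]]) 
print(a,n)
q=np.array(p[:2])-a*.048+n*.075
for f in(0,1):
    for P,ph in((q,p[2]-np.pi/2),(FM-.15*ex,FY)):
        for z in(.15,.024): print(f,P,np.degrees(ph),kinematics.solve_ik([*P,z],ori(ph,f)))
E
```

```text
(np.float64(0.5591068861283918), np.float64(0.08242620950480954), np.float64(2.780544021310235), 24, [0.06030680239200592, 0.10002115368843079]) (np.float64(0.5566358581252687), np.float64(0.08105986534184993), np.float64(2.781401804765783), 24, [0.060322489589452744, 0.10049474239349365])
[-1.31392702e-01 -2.43645826e-02  6.45134372e+01]
[ 0.9355269  -0.35325545] [-0.35325545 -0.9355269 ]
0 [0.48770744 0.02921795] 69.31343717141048 [ 5.67671388e-02  2.69313770e-01  2.00957349e+00 -4.44089210e-16
  8.62705397e-01  4.17815771e-01]
0 [0.48770744 0.02921795] 69.31343717141048 [ 5.67671388e-02  4.89347906e-01  2.07316763e+00 -4.44089210e-16
  5.79077122e-01  4.17815771e-01]
0 [0.53852607 0.10514832] 4.8 [ 1.90092329e-01  3.52643749e-01  1.88426920e+00 -4.44089210e-16
  9.04679703e-01  1.67711285e+00]
0 [0.53852607 0.10514832] 4.8 [ 1.90092329e-01  5.48676533e-01  1.94332850e+00 -4.44089210e-16
  6.49587623e-01  1.67711285e+00]
1 [0.48770744 0.02921795] 69.31343717141048 [ 5.67671388e-02  2.69313770e-01  2.00957349e+00 -4.44089210e-16
  8.62705397e-01 -2.72377688e+00]
1 [0.48770744 0.02921795] 69.31343717141048 [ 5.67671388e-02  4.89347906e-01  2.07316763e+00 -4.44089210e-16
  5.79077122e-01 -2.72377688e+00]
1 [0.53852607 0.10514832] 4.8 [ 0.19009233  0.35264375  1.8842692   0.          0.9046797  -1.4644798 ]
1 [0.53852607 0.10514832] 4.8 [ 0.19009233  0.54867653  1.9433285   0.          0.64958762 -1.4644798 ]
```

```bash
cat >> h.py <<'E'
Z=.024
def look():
    "block pose from the scene camera, shifted half-way to the top camera's reading"
    o=get_obs()
    p=block(vision.read_camera("scene"),GUESS,.13)
    if p is None: return None
    p=(p[0]+.0012,p[1]+.0007,p[2]); 
    print("block",np.round(fence(p),4),"t",round(o["time_s"],1),"F",np.round(o["wrist_force"],1))
    return p
GUESS=(.58,.09)
def arc(p,dth,s=.048,c=.044,back=.011,step=np.radians(6),v=.06):
    "push on the right face at s from the middle, turning the block clockwise by dth about the expected centre of rotation"
    a=-np.array([np.cos(p[2]),np.sin(p[2])]);n=np.array([a[1],-a[0]]);cor=np.array(p[:2])+a*c
    r0=-a*(c+s)+n*(.044+back)
    N=max(1,int(np.ceil(dth/step)))
    for k in range(N+1):
        t=dth*k/N;R=Ro.from_euler('z',-t).as_matrix()[:2,:2]
        bot.servo_line([*(cor+R@r0),Z],ori(p[2]-np.pi/2-t),velocity=v)
E
python3 - <<'E'
from h import *
p=look();a=-np.array([np.cos(p[2]),np.sin(p[2])]);n=np.array([a[1],-a[0]])
q=np.array(p[:2])-a*.048+n*.075
hand.move_gripper(0.0)
bot.reach([*q,.15],ori(p[2]-np.pi/2));bot.servo_line([*q,Z])
look()
arc(p,np.radians(18))
look()
d=vision.read_camera("scene")["frame"];cv2.imwrite("pics/s1.png",cv2.resize(d[:,:,::-1],(640,480)))
E
```

```text
block [-1.32700e-01 -2.49000e-02  6.45407e+01] t 0.3 F [-0.8 -0.5 -0.4]
block [-1.32700e-01 -2.49000e-02  6.45651e+01] t 4.5 F [-0.2 -0.3  0.2]
block [-1.25100e-01 -1.21000e-02  4.66518e+01] t 6.1 F [-0.2  0.3 -1.1]
```

View pics/s1.png

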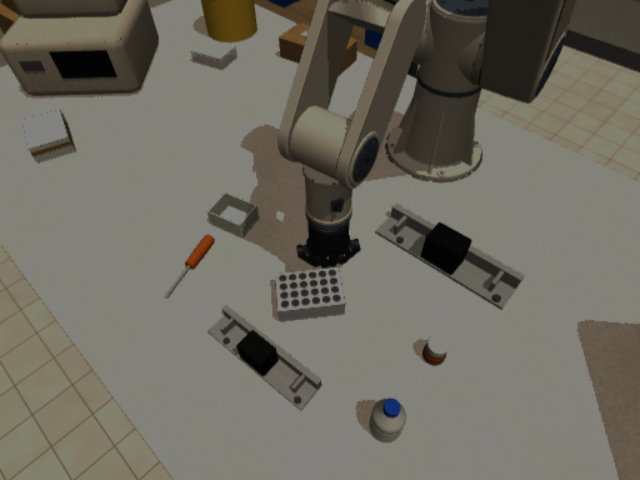

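Picture: the finger is behind the block at (310,290), all wells are visible, and the block has turned 18° as modelled. Continuing.

```bash
python3 - <<'E'
from h import *
p=look()
for k in range(4):
    arc(p,min(np.radians(17),p[2]-FY-np.pi/2));p=look()
    if p is None or fence(p)[2]<2.5: break
E
```

```text
block [-1.25100e-01 -1.21000e-02  4.66371e+01] t 6.2 F [ 0.3  0.2 -0.2]
block [-1.14900e-01 -2.20000e-03  2.93112e+01] t 7.5 F [-0.5 -0.7  0.2]
block [-9.93000e-02  4.40000e-03  1.16458e+01] t 8.7 F [ 0.5 -0.1 -1. ]
wells 17
block [-0.0795  0.0115  8.1356] t 9.7 F [ 1.   0.4 -0.9]
wells 16
block [-0.0697  0.0109 -1.9215] t 10.6 F [ 0.5  0.5 -0.3]
```

Only 16–17 wells were found in the last two readings, so they are biased. I'll back off and measure with a clear view.

```bash
python3 - <<'E'
from h import *
o=get_obs();P=np.array(o["position"]);P[:2]-=.05*ex
bot.servo_line(P);P[2]=.12;P[:2]-=.1*ex;bot.servo_line(P,velocity=.25)
for n in("top","scene"):
    d=vision.read_camera(n);b=block(d,GUESS,.13);print(n,b,None if b is None else fence(b))
    cv2.imwrite(f"pics/{n}2.png",cv2.resize(d["frame"][:,:,::-1],(640,480)))
E
```

```text
top (np.float64(0.6091148387221047), np.float64(0.1180057974425734), np.float64(1.4700287383434238), 24, [0.06031402572989464, 0.10003769397735596]) [-7.85829114e-02  6.90566513e-03 -1.05735575e+01]
scene (np.float64(0.6066573947246147), np.float64(0.11670098050879613), np.float64(1.4688237867531981), 24, [0.06038171425461769, 0.10025934129953384]) [-8.11409211e-02  5.81105799e-03 -1.06425962e+01]
```

View pics/top2.png

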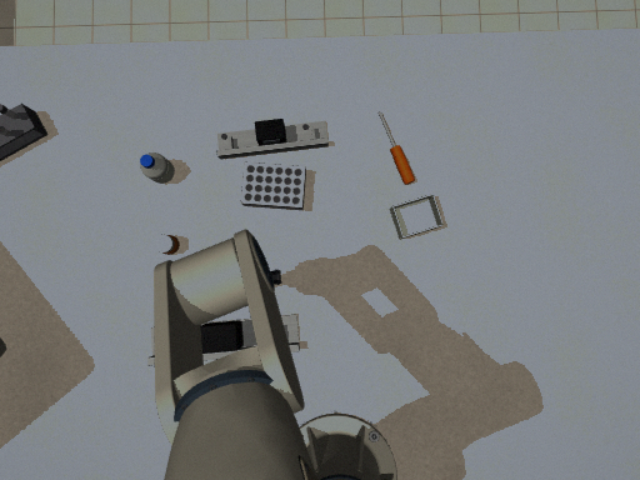

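View pics/scene2.png

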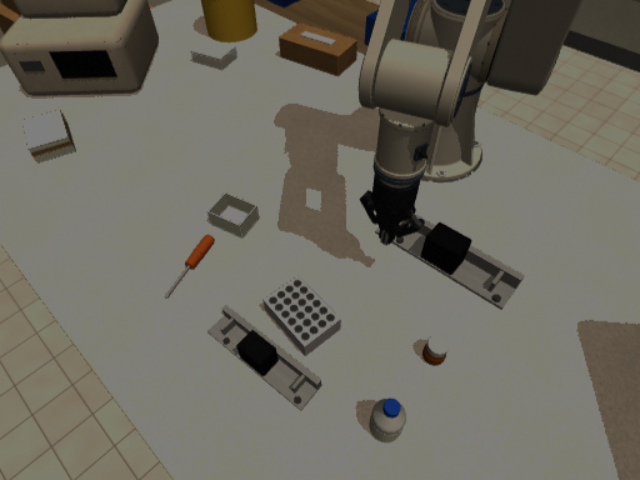

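Square was passed: the block is at −10.6°, x −0.080 and y +0.006, clear of the fence. The bystanders are unmoved. Opening the fingers part-way makes a two-point pusher. The trailing (−y) end will be met first and brought square, stopping short of the fence.

```bash
cat >> h.py <<'E'
def F2(x,y,z): return [*(FM+x*ex+y*ey),z]
E
python3 - <<'E'
from h import *
hand.move_gripper(.06)
bot.reach(F2(-.19,.004,.12),ori(FY));bot.servo_line(F2(-.19,.004,.022))
bot.servo_line(F2(-.16,.004,.022));bot.servo_line(F2(-.118,.004,.022),velocity=.03)
bot.dwell(.4);o=get_obs();print(o["time_s"],o["wrist_force"],fence([*o["position"][:2],0])[:2],o["gripper_width"])
bot.servo_line(F2(-.19,.004,.022));bot.servo_line(F2(-.22,.004,.13),velocity=.25)
for n in("top","scene"):
    d=vision.read_camera(n);b=block(d,GUESS,.13);print(n,b and b[3],b and fence(b))
    if n=="top": T=d["frame"]
cv2.imwrite("pics/top3.png",cv2.resize(np.clip(T[85:205,160:280,::-1]*1.6,0,255).astype(np.uint8),(600,600),interpolation=cv2.INTER_CUBIC))
E
```

```text
16.1333 [-1.90122663  0.47775479 -1.82873832] [-0.11795973  0.00409985] 0.06003150097941275
wells 19
top 19 [-0.05177114  0.01673506  5.29183887]
scene 24 [-0.0622559   0.01316619 -1.12308457]
```

View pics/top3.png

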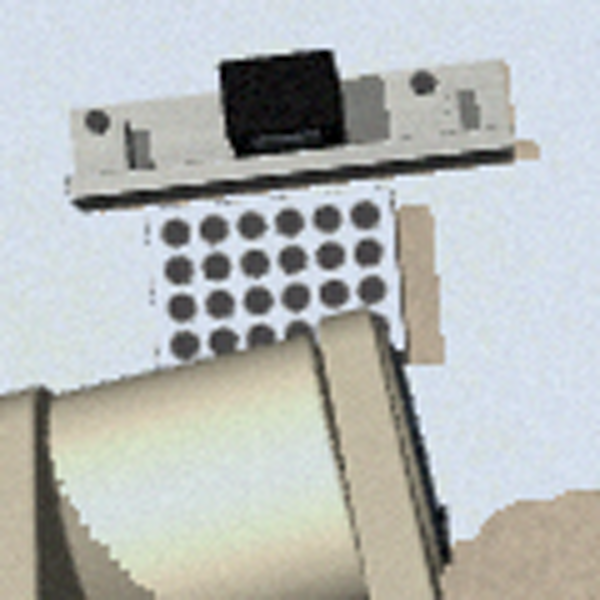

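Scene camera (24 wells): x −0.061, −1.1°, clear of the fence, so milestone 1 is met. However, y is +0.0135, which is closer to the 20 mm limit than I like. I'll nudge it ~12 mm toward −y by its end face, then square it up again.

```bash
python3 - <<'E'
from h import *
hand.move_gripper(0.)
q=ori(FY-np.pi/2,True)
bot.reach(F2(-.1,.12,.13),q);bot.servo_line(F2(-.062,.12,Z),q)
bot.servo_line(F2(-.062,.078,Z),q,velocity=.04);bot.dwell(.2)
look()
bot.servo_line(F2(-.062,.12,Z),q);bot.servo_line(F2(-.12,.13,.13),q,velocity=.25)
print(get_obs()["time_s"])
for n in("top","scene"):
    d=vision.read_camera(n);b=block(d,GUESS,.13);print(n,b and b[3],b and fence(b))
E
```

```text
wells 0
22.7583
top 24 [-0.05923641  0.00228555 -0.72255316]
scene 20 [-5.55984678e-02  5.14410375e-03  9.35234327e+00]
```

```bash
python3 - <<'E'
from h import *
hand.move_gripper(.06)
bot.reach(F2(-.19,.001,.13),ori(FY));bot.servo_line(F2(-.17,.001,.022))
bot.servo_line(F2(-.118,.001,.022))
for x in np.arange(-.108,-.088,.0015):
    bot.servo_line(F2(x,.001,.022),velocity=.02);f=-ex@get_obs()["wrist_force"][:2];print(round(x,4),round(f,1))
    if f>10: break
bot.dwell(.3)
bot.servo_line(F2(-.19,.001,.022));bot.servo_line(F2(-.2,-.12,.15),velocity=.25)
bot.reach(F2(-.25,-.3,.25),ori(FY))
print(get_obs()["time_s"])
for n in("top","scene"):
    d=vision.read_camera(n);b=block(d,GUESS,.13);print(n,b and b[3],b and fence(b))
    if n=="top": T=d["frame"]
cv2.imwrite("pics/top4.png",cv2.resize(np.clip(T[85:205,160:280,::-1]*1.6,0,255).astype(np.uint8),(600,600),interpolation=cv2.INTER_CUBIC))
E
```

```text
-0.108 5.3
-0.1065 5.6
-0.105 3.6
-0.1035 3.5
-0.102 2.3
-0.1005 6.0
-0.099 12.4
31.0083
top 24 [-0.04392783  0.00256107 -0.0307664 ]
scene 24 [-0.04639862  0.00146069  0.00744865]
```

View pics/top4.png

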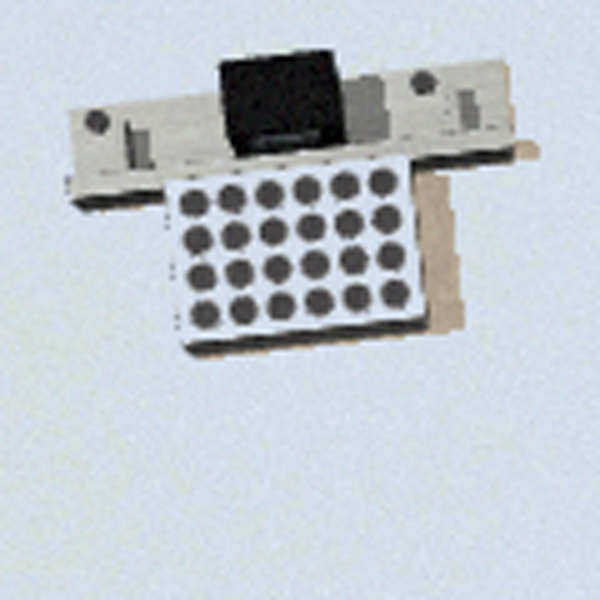

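The block's far edge, (165,180)–(410,158), lies along the fence. It is parallel, centred below the reader, and contact was felt at 12 N. The arm is clear.

```bash
python3 -c "
from workcell import *
print(hand_in())"
```

```text
the job is handed in; nothing more can be done
None
```

The job is handed in: by the last top-camera reading the block is flat against the 240 mm fence (under 0.1° off parallel, middle about 2.5 mm from the fence's middle), with the arm clear and about 31 s used; no verdict was returned.

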